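# Clamp the lid of a gassed culture chamber with its star wheel

## Task

Two culture dishes are in the gas chamber and its clear lid is lying on the seal. Swing the blue clamp bridge over the lid until it stops in its catch, then wind the star wheel down clockwise by its spokes until the lid is clamped hand-tight: stop as soon as the wheel turns clearly heavier and do not force it, or the lid cracks. Leave the lid flat and centred, let go of the wheel, and disturb nothing else on the table.

Things in the scene. Friction and masses are not known exactly. Their poses are not given: they have to be found in the camera images.
- chamber: round gas chamber, fixed to the table: grey base plate 150x236x16 mm, clear cylinder with an aluminium flange 132 mm across, steel hinge post and steel catch post. Origin on the chamber axis at table height; x and y level, z up. The hinge axis of the bridge is at y = -85 mm, the catch at y = +85 mm (its lip tops out at z = 150 mm and it is open towards -x).
- bridge (a joint): blue clamp bridge turning about the vertical axis of the hinge post (x = 0, y = -85 mm of the chamber), rad: 0 = fully over the lid against the catch, positive = swung open, counter-clockwise seen from above; the catch has a soft rubber buffer. It swings level at z = 124 to 142 mm, carries screw and star wheel with it, and stays where it is left (about 0.6 N at the swing knob moves it).
- swing_knob (a point): upright black knob at the free end of the bridge, 19 mm across, from z = 136 to 183 mm; the point is on its axis at z = 164 mm, 197 mm from the hinge axis. Push it sideways to swing the bridge.
- wheel_hub (a point): centre of the star wheel in the plane of its spokes: five level steel spokes 10 mm thick, 72 degrees apart, on a low domed hub 42 mm across (8 mm above, 10 mm below this plane), each with a black ball 22 mm across centred 78 mm out. Upright axis, 85 mm from the hinge axis. Below the spokes nothing of the clamp but the swing knob rises above z = 151 mm.
- spoke_ball (a point): centre of the ball on the end of one of the five spokes, 78 mm from the hub centre; it goes round with the wheel.
- star_wheel: star wheel, origin at the hub centre. Clockwise from above screws it and the foot down 3.2 mm per rad; 2 to 5.5 rad before the foot (its setting on the screw varies) meets the lid. It turns freely at about 3 N pushed 62 mm from the axis; once the foot bears, the push rises about 1 N per 0.1 rad: 6 to 7 N is hand-tight, over 8.5 N overloads the lid. Let go, it eases back up to 0.5 rad and stays.
- lid: loose clear lid 128 mm across, about 0.5 kg, with a round aluminium boss 34 mm across in the middle, on which the foot bears; origin on its axis at the underside of its rim where it lies on the black seal, z up; the top of the boss is 18 mm above the origin.
- medium_pink: small medium bottle with pink contents and a blue cap, 44x45x88 mm, bystander, origin under its centre
- medium_amber: small medium bottle with amber contents and a white cap, 44x45x88 mm, bystander, origin under its centre
- spray_bottle: teal spray bottle with a white trigger head, 60x126x262 mm, bystander, origin under its centre
- carton_0: white and teal carton, 85x130x42 mm, bystander, origin under its centre
- timer: white bench timer, 41x68x55 mm, bystander, origin under its centre
- log_book: green spiral notebook, 210x153x16 mm, bystander, origin under its centre
- pen: white pen lying on the notebook, 11x145x9 mm, bystander, origin under its centre
- seal: black rubber seal ring 122 mm across, 4 mm high, set in the chamber flange; origin on its axis at its underside, z up. The lid lies on it and is pressed on it by the steel pressure foot (30 mm across, on disc springs under the bridge).
Not all that is in view belongs to the job. There is more than one size of the lid; the job needs the larger.

How it is judged (in metres and radians):
On the way, in this order (a step that is already met when the one before it is completed fails the run):
1. the bridge is swung fully over the lid into its catch (value of joint bridge below 0.03 rad), for 0.2 s.
2. the lid is clamped down on its seal (contact force between lid and seal above 30 N and value of joint bridge below 0.03 rad), for 0.2 s.
At the end, for the whole second after the job is handed in: the bridge is fully over the lid in its catch (within 0.03 rad), the lid is pressed on its seal with more than 30 N after the wheel has been let go, the lid lies flat (2 degrees) and centred (6 mm) on the chamber, and the wheel is at rest (all of step 2 and horizontal distance between lid and chamber below 0.006 m and angle between lid's own z axis and vertical below 0.035 rad and angular speed of star_wheel below 0.1 rad/s); the robot touches nothing.
It fails at once if the lid is overloaded: pressed on its seal with more than 135 N (contact force between lid and seal above 135 N).
It fails at once if the wheel is struck or forced: more than 45 N from the gripper (contact force between the fingers and star_wheel above 45 N).
It fails at once if something else on the table is disturbed by more than 30 mm (distance of any of medium_pink, medium_amber, spray_bottle, carton_0, timer, log_book, pen from where it was at the start of the episode above 0.03 m).
It also fails if it takes over 67 s, if anything falls off the work surface, if the arm or the gripper's body presses on something with over 40 N, if the wrist force passes 120 N, or if a joint passes its speed limit or range.

## Robot

A 6-joint arm with a two-finger parallel gripper is mounted at the origin on a cart in front of the work surface, level with it; the furniture and walls round the work are solid. World frame = base frame: x ahead of the robot, y to its left, z up, the work surface at z = 0. Lengths are in mm, angles in rad, forces in N, time in s.
With the tool pointing down it reaches from about 350 to 775 mm from the base axis. Payload 7.3 kg.
Tool frame: the origin (TCP) lies at the very end of the fingers, on their centre line; the grasp point (between the pads) lies 19 mm behind it; z points along the fingers, y is the line along which they close (so a half turn about z gives the same grasp; the last joint's range is limited). The gripper opens to 92 mm and grips with 3 to 60 N. Pads are 19 mm wide; open, the fingers measure 130 mm over their backs; the gripper's body (75 mm by 190 mm) begins 47 mm behind the grasp point.
Start: joints at [-1.383, 0.342, 1.524, -0, 1.275, -0.146], TCP at [172.031, -496.034, 226.741] pointing down, gripper open.
Joint ranges: [-2.53, 2.53], [-0.77, 2.02], [0.04, 2.7], [-1, 4.14], [0.28, 2.66], [-3.11, 3.11]. Speed limits (rad/s): [2.57, 2.57, 3.14, 3.14, 3.14, 3.14].

## Interface

Orientations are given as [roll, pitch, yaw] about the fixed x, y, z axes, in that order (R = Rz(yaw) Ry(pitch) Rx(roll)).
In Python, from plant import bot gives the robot as it stands.
- The arm moves only by the tool apply_moves, never from a script. Its argument "motion" is text: rows parted by semicolons, each of 4 numbers parted by spaces: the shift along the tool's x, y, z in m, then the turn about the tool's z in degrees. A call has 1 to 8 rows; each row shifts and turns the commanded pose from where the row before left it, along the tool's axes as they then stand; what a row does not reach is not made up. A row lasts 1/8 s, in which the tool goes at most 62.5 mm and 10.7 degrees, less where a joint would pass 70% of its speed; a pose out of reach is approached as far as the arm can. A call with a gripper value outside its range is refused whole. "fingers" is the opening, from -1 (shut) to 1 (fully open), set as the call begins (left out, the last holds). The fingers move at their own pace and stop on an object; the grip force is fixed at half the most. Time passes only in rows, so rows that do not move let the fingers close. It gives the time, the measured TCP pose, the force, the opening and the grip force at its end, in the units of the state.
- bot.get_obs(): the state, without advancing time (a new reading comes with each control period).
- bot.capture(name): name is "scene" or "top"; returns a dict with "img" (384x512x3 uint8, blue, green, red), "range_z" (384x512 float32, mm along the optical axis (not along the pixel's ray), 0 where there is no reading), "fx", "fy", "cx", "cy" (pixels), "world_from_camera" (4x4, takes a point from camera to world coordinates). Camera axes: x right, y down, z forward; pixel columns grow to the right and rows downward; lengths in mm; the calibration is good to about 2 mm. A picture is of the moment at which its call begins.
- bot.close_job(): hands the job in; it is judged then, once.
Trained networks look in a picture, given as the dict that the camera call returned (one of the last four; its "shot" number tells which), for a name from the list of things; names that differ only in an ending like _2 or _b are one class to them, and where a whole thing is asked for, a point or a joint stands for the part that bears it (a point fixed in the world has none). Each returns a list of dicts, best first, with "p" (0 to 1); they miss things now and then, are a little off and sometimes report something else, mostly with a low value. They report only what shows in the picture. A call takes as long as a camera call. They do not tell look-alikes from the thing itself.
- bot.cut_out(picture, thing): "pixels" (384x512 bool, what is visible of it) and "point" ([column, row] in pixels, amid what is visible of it).
The state is a dict: "time": time; "joint_positions": joint angles; "dq": joint speeds; "tau": joint torques, N m; "tool_pos": TCP position; "tcp_rot": TCP orientation; "contact_force": force on the tool from outside, world axes, zero at the start; "moment": the same for the moment, N m; "grip_width": finger opening in mm; "finger_force": force on a finger pad.
Only numpy, scipy, OpenCV 4.12 (cv2) and the standard library are available. Lean on these libraries where they do the work, as an engineer would, in place of code of your own. Each camera call takes 0.05 s, during which the arm holds its last target. There are 200 camera calls.

## Working session

There is one attempt and no reset: what is moved stays moved. The work goes in short steps, Python scripts to look and compute and a tool call to move; the robot and the scene stay as the last step left them, time stands still between calls to the robot, and variables do not carry over. Pictures are saved under pics/ and viewed, at most 10 in all, crops included, and the job is handed in when it is done.

Besides the shell and the picture viewer there is one more tool, called by a JSON object that holds its "method" and its "body", one argument or row to a line. apply_moves: Moves the arm, as the interface text tells. Its arguments: {"type":"object","properties":{"motion":{"type":"string"},"fingers":{"type":"number"}},"required":["motion"]}

```bash
ls; mkdir -p pics; cat > h.py <<'E'
import numpy as np, cv2
from plant import bot
def pts(c,mask):
    r,cc=np.nonzero(mask&(c["range_z"]>0)); z=c["range_z"][r,cc]
    P=np.c_[(cc-c["cx"])/c["fx"]*z,(r-c["cy"])/c["fy"]*z,z,np.ones(len(z))]
    return (P@np.array(c["world_from_camera"]).T)[:,:3]
def find(c,name,n=2):
    for d in bot.cut_out(c,name)[:n]:
        P=pts(c,d["pixels"])
        print(name,round(d["p"],2),np.round(d["point"]),len(P),np.round(np.median(P,0)) if len(P) else '',np.round(P.min(0)) if len(P) else '',np.round(P.max(0)) if len(P) else '')
E
python3 - <<'E'
from h import *
a=bot.capture("scene");b=bot.capture("top")
cv2.imwrite("pics/a.png",np.hstack([a["img"]]));cv2.imwrite("pics/b.png",b["img"])
for n in ["chamber","swing_knob","wheel_hub","spoke_ball","lid","spray_bottle","medium_pink","medium_amber","carton_0","timer","log_book"]:
    find(b,n); find(a,n,1)
print(bot.get_obs())
E
```

```text
pics
chamber 0.59 [261. 184.] 3718 [553. -36.  19.] [ 438. -183.   -7.] [701.  90. 199.]
chamber 0.61 [255. 227.] 2504 [576. -60.  70.] [-521. -183. -373.] [660. 401. 201.]
swing_knob 0.73 [267. 192.] 1498 [523. -43. 188.] [ 438. -156.   -6.] [600.  78. 199.]
swing_knob 0.73 [252. 182.] 1067 [530. -38. 148.] [-549. -141. -373.] [603. 401. 200.]
wheel_hub 0.75 [268. 194.] 937 [519. -44. 190.] [ 438. -127.   14.] [603.  40. 199.]
wheel_hub 0.57 [251. 175.] 460 [524. -45. 192.] [-545. -126. -368.] [603. 397. 201.]
spoke_ball 0.8 [266. 200.] 992 [517. -44. 190.] [ 438. -149.   -5.] [603.  53. 199.]
spoke_ball 0.7 [253. 175.] 427 [524. -45. 192.] [-549. -126. -291.] [603. 381. 201.]
lid 0.72 [296. 257.] 705 [ 353. -130.    6.] [ 314. -173.   -6.] [395. -90.  17.]
lid 0.71 [266. 173.] 1276 [590. -47.  83.] [ 534. -120.   -6.] [653.  16. 195.]
lid 0.63 [216. 206.] 192 [ 359. -135.   10.] [ 300. -171.    2.] [ 394. -100.   19.]
spray_bottle 0.81 [134. 178.] 1480 [572. 272. 154.] [538. 230.  12.] [617. 353. 266.]
spray_bottle 0.79 [356. 183.] 1412 [600. 272. 145.] [-550.  231. -388.] [ 618. 1
[... 961 characters left out ...]
39. -221.   67.]
{'time': 1.2, 'joint_positions': array([-1.38302229e+00,  3.41962135e-01,  1.52409448e+00, -9.83053148e-06,
        1.27543686e+00, -1.45966635e-01]), 'dq': array([ 0.00022613,  0.00108986, -0.00060122, -0.00016364,  0.00031665,
       -0.001325  ]), 'tau': array([-1.05197785e-03, -4.31137884e+01, -2.44480330e+01,  7.17885769e-02,
        4.84373595e-02, -2.83838165e-05]), 'tool_pos': array([ 172.01577209, -496.02962504,  226.76210379]), 'tcp_rot': array([3.14149590e+00, 2.37300446e-05, 3.33743536e-01]), 'contact_force': array([ 0.57082609, -0.16488673,  0.31324191]), 'moment': array([0.06461981, 0.006155  , 0.00740575]), 'finger_force': 0.0, 'grip_width': 92.00523972361879}
```

View pics/a.png

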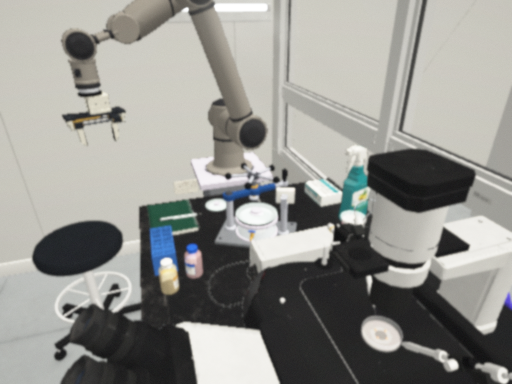

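View pics/b.png

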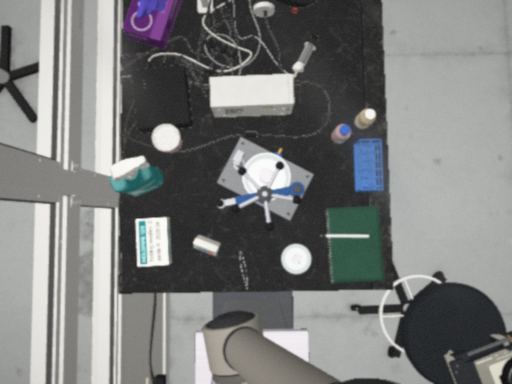

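The chamber is around (265,180) in the top picture, with the bridge running from about (222,203) to (298,188). I'll enlarge that area.

```bash
python3 - <<'E'
from h import *
b=bot.capture("top")
cr=b["img"][125:235,205:325]; z=cv2.resize(cr,None,fx=6,fy=5.45,interpolation=3); z=cv2.resize(cr,(654,600),interpolation=3)
cv2.imwrite("pics/c.png",z)
P=pts(b,np.ones((384,512),bool)&(b["range_z"]>0))
# heights map
m=(P[:,0]>400)&(P[:,0]<720)&(P[:,1]>-200)&(P[:,1]<130)
P=P[m]
for lo,hi in [(8,24),(90,112),(118,147),(148,168),(168,184),(184,215)]:
    Q=P[(P[:,2]>lo)&(P[:,2]<hi)]
    print(lo,hi,len(Q), np.round(Q.mean(0)),cv2.minAreaRect(Q[:,:2].astype(np.float32)))
# ascii height raster 6mm
g={}
for p in P:
    k=(int((p[0]-400)//9),int((p[1]+200)//9)); g[k]=max(g.get(k,0),p[2])
for i in range(35,-1,-1): print("%4d "%(400+9*i)+" ".join("%3d"%g[(i,j)] if (i,j) in g and g[(i,j)]>30 else "  ." for j in range(36,-1,-1)))
E
```

```text
8 24 1906 [583. -36.  14.] ((555.3917846679688, -30.380767822265625), (299.6771240234375, 324.12237548828125), 86.12047576904297)
90 112 116 [581. -44.  93.] ((598.0897827148438, -22.814464569091797), (89.8901138305664, 32.68291473388672), 53.424381256103516)
118 147 566 [536. -41. 138.] ((527.8335571289062, -24.624114990234375), (197.28419494628906, 152.15174865722656), 61.159629821777344)
148 168 48 [617.  16. 149.] ((583.391845703125, -20.06146240234375), (130.99717712402344, 196.47708129882812), 11.00718879699707)
168 184 58 [509.  49. 179.] ((516.6382446289062, -6.772148132324219), (158.12152099609375, 91.48731231689453), 72.25314331054688)
184 215 950 [525. -39. 190.] ((529.5578002929688, -40.18412780761719), (167.84410095214844, 167.343017578125), 56.16584777832031)
 715   .   .   .   .   .   .   .   .   .   .   .   .   .   .   .   .   .   .   .   .   .   .   .   .   .   .   .   .   .   .   .   .   .   .   .   .   .
 706   .   .   .   .   .   .   .   .   .   .   .   .   .   .   .   .   .   .   .   .   .   .   .   .   .   .   .   .   .   .   .   .   .   .   .   .   .
 697   .  
[... 4491 characters left out ...]
   .   .   .   . 194 195 188   .   .   .   .   .   .   .   .   .   .   .   .   .   .   .
 427   .   .   .   .   .   .   .   .   .   .   .   .   .   .   .   .   .   .   .   .   .   .   .   .   .   .   .   .   .   .   .   .   .   .   .   .   .
 418   .   .   .   .   .   .   .   .   .   .   .   .   .   .   .   .   .   .   .   .   .   .   .   .   .   .   .   .   .   .   .   .   .   .   .   .   .
 409  50  44   .   .   .   .   .   .   .   .   .   .   .   .   .   .   .   .   .   .   .   .   .   .   .   .   .   .   .   .   .   .   .   .   .   .   .
 400  54  51  48  48  35   .   .   .   .   .   .   .   .   .   .   .   .   .   .   .   .   .   .   .   .   .   .   .   .   .   .   .   .   .   .   .   .
```

View pics/c.png

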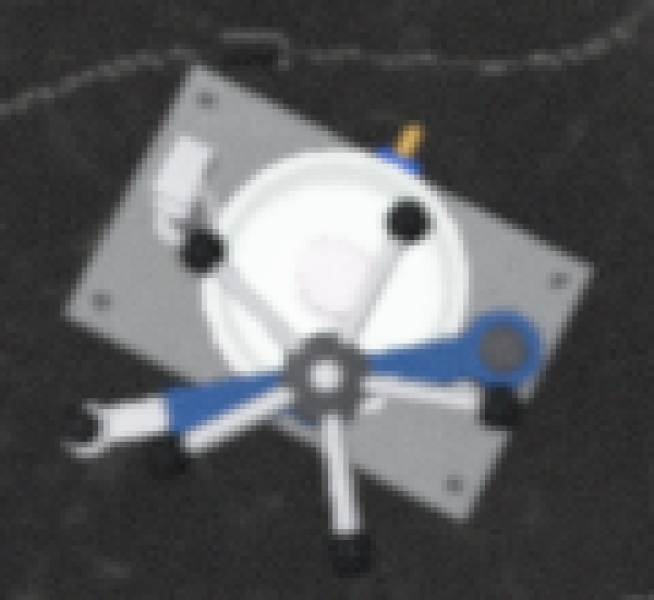

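The hinge is the blue disc at (505,350) in the crop, the knob is at (85,425), and the bridge is about 40° open. The catch is upper left, so closing swings the knob toward +x. Next I'll fit the geometry and plan the approach.

```bash
cat >> h.py <<'E'
from scipy.optimize import least_squares
def geom(b):
    P=pts(b,np.ones((384,512),bool)); P=P[(P[:,0]>400)&(P[:,0]<720)&(P[:,1]>-200)&(P[:,1]<130)]
    return P
def wheel(P,h0,zlo,zhi,):
    W=P[(P[:,2]>zlo)&(P[:,2]<zhi)&(np.hypot(*(P[:,:2]-h0).T)<95)]
    # template: points near 5 rays
    def cost(p,):
        d=W[:,:2]-p[:2]; r=np.hypot(*d.T); a=np.arctan2(d[:,1],d[:,0])-p[2]
        a=(a+np.pi/5)%(2*np.pi/5)-np.pi/5
        t=np.where(r>25,r*np.sin(a),0)
        return np.r_[t, 0.3*np.maximum(r-89,0)*5]
    best=min((least_squares(cost,[*h0,a],loss='soft_l1',f_scale=5) for a in np.arange(0,1.257,.2)),key=lambda s:s.cost)
    h=best.x[:2]; far=W[np.hypot(*(W[:,:2]-h).T)>68]
    print("hub",best.x[:2].round(1),"spokes deg",np.round(np.degrees(best.x[2])%72+72*np.arange(5),1),"n",len(W))
    for k in range(5):
        a=best.x[2]+k*1.2566; c=h+78*np.array([np.cos(a),np.sin(a)])
        F=far[np.hypot(*(far[:,:2]-c).T)<18]; print("  ball",np.round(F.mean(0)),F[:,2].max().round())
    return best.x
def rows(wps,n):
    "wps: list of (x,y,z,yawdeg); print total & per-row tool-frame deltas from the present pose; n rows per leg"
    o=bot.get_obs(); p=np.array(o["tool_pos"]); y=np.degrees(o["tcp_rot"][2])
    for (w,k) in zip(wps,n):
        q=np.array(w[:3],float); dy=(w[3]-y)/k
        out=[]
        for i in range(k):
            c,s=np.cos(np.radians(y+dy*i)),np.sin(np.radians(y+dy*i)); d=(q-p)/k
            out.append("%.4f %.4f %.4f %.1f"%((c*d[0]+s*d[1])/1e3,(s*d[0]-c*d[1])/1e3,-d[2]/1e3,-dy))
        p,y=q,w[3]; print("; ".join(out))
E
python3 - <<'E'
from h import *
b=bot.capture("top"); P=geom(b)
wheel(P,np.array([520.,-45]),182,205)
H=P[(P[:,2]>144.5)&(P[:,2]<153)&(P[:,1]<-100)]; print("hinge",H.mean(0),H.min(0),H.max(0))
K=P[(P[:,2]>172)&(P[:,2]<190)&(P[:,1]>58)]; print("knob",K.mean(0),K.min(0),K.max(0))
C=P[(P[:,2]>143)&(P[:,2]<155)&(P[:,1]>0)]; print("catch",C.mean(0),cv2.minAreaRect(C[:,:2].astype(np.float32)))
L=P[(P[:,2]>80)&(P[:,2]<90)]; print("lid",cv2.minEnclosingCircle(L[:,:2].astype(np.float32)))
B=P[(P[:,2]>90)&(P[:,2]<99)]; print("boss",B.mean(0))
G=P[(P[:,2]>9)&(P[:,2]<22)&(np.hypot(P[:,0]-584,P[:,1]+48)<145)]; print("plate",cv2.minAreaRect(G[:,:2].astype(np.float32)))
rows([(430,-100,260,97),(467,77,230,97),(467,77,158,97)],[8,4,2])
E
```

```text
hub [524.9 -39.2] spokes deg [ 43.4 115.4 187.4 259.4 331.4] n 956
  ball [581.  14. 192.] 198.0
  ball [492.  31. 192.] 198.0
  ball [448. -49. 192.] 197.0
  ball [ 511. -116.  192.] 198.0
  ball [593. -77. 192.] 198.0
hinge [ 539.76123138 -122.92902834  146.1718476 ] [ 527.89098871 -134.07191564  144.5581735 ] [ 548.24213521 -111.87754287  150.28083819]
knob [505.55701593  70.00812053 179.00538431] [497.36270606  62.1418181  172.36758205] [514.36122766  79.30741306 184.86720517]
catch [623.24626945  24.7285518  148.19575925] ((571.6656494140625, 45.85664367675781), (20.07843017578125, 145.56195068359375), 67.59370422363281)
lid ((584.406982421875, -42.046234130859375), 70.35323333740234)
boss [580.66798183 -45.4040056   92.8860603 ]
plate ((609.1089477539062, -61.56373596191406), (236.00619506835938, 213.37548828125), 61.638153076171875)
0.0467 -0.0362 -0.0042 -9.7; 0.0521 -0.0278 -0.0042 -9.7; 0.0561 -0.0186 -0.0042 -9.7; 0.0584 -0.0088 -0.0042 -9.7; 0.0591 0.0012 -0.0042 -9.7; 0.0580 0.0111 -0.0042 -9.7; 0.0553 0.0208 -0.0042 -9.7; 0.0510 0.0298 -0.0042 -9.7
0.0428 0.0146 0.0075 -0.0; 0.0428 0.0146 0.0075 -0.0; 0.0428 0.0146 0.0075 -0.0; 0.0428 0.0146 0.0075 -0.0
0.0000 0.0000 0.0360 -0.0; 0.0000 0.0000 0.0360 -0.0
```

{"method": "apply_moves", "body": {
  "motion": "0.0467 -0.0362 -0.004 -9.7; 0.0521 -0.0278 -0.004 -9.7; 0.0561 -0.0186 -0.004 -9.7; 0.0584 -0.0088 -0.004 -9.7; 0.0591 0.0012 -0.004 -9.7; 0.058 0.0111 -0.004 -9.7; 0.0553 0.0208 -0.004 -9.7; 0.051 0.0298 -0.004 -9.7",
  "fingers": -1
}}

```text
time: 2.3
tool_pos: [431.6, -98.8, 259.2]
tcp_rot: [3.141, 0.001, 1.694]
contact_force: [0.6, 0.2, 0.7]
grip_width: 16.3
finger_force: 0.0
```

{"method": "apply_moves", "body": {
  "motion": "0.0408 0.0143 0.0075 0; 0.0408 0.0143 0.0075 0; 0.0408 0.0143 0.0075 0; 0.0408 0.0143 0.0075 0; 0 0 0 0"
}}

```text
time: 2.92
tool_pos: [468.3, 70.5, 228.1]
tcp_rot: [-3.141, -0.0, 1.692]
contact_force: [-0.1, -0.6, -0.1]
grip_width: 0.4
finger_force: 0.0
```

{"method": "apply_moves", "body": {
  "motion": "0 0 0.035 0; 0 0 0.035 0; 0.0015 0.0075 0 2.1; 0.0028 0.0147 0 4.2; 0.0028 0.0147 0 4.2; 0.0028 0.0147 0 4.2; 0.0028 0.0147 0 4.2; 0.0028 0.0147 0 4.2"
}}

```text
time: 3.92
tool_pos: [549.9, 78.6, 158.9]
tcp_rot: [-3.141, 0.0, 1.282]
contact_force: [0.1, 0.0, -0.2]
grip_width: 0.0
finger_force: 0.4
```

{"method": "apply_moves", "body": {
  "motion": "0.0028 0.0147 0 4.2; 0.0024 0.0125 0 3.5; 0.0017 0.0088 0 2.5; 0.0013 0.007 0 2; 0.001 0.005 0 1"
}}

```text
time: 4.55
tool_pos: [597.6, 69.7, 158.8]
tcp_rot: [-3.142, 0.0, 1.053]
contact_force: [-1.6, 0.3, -0.4]
grip_width: 0.5
finger_force: 0.4
```

{"method": "apply_moves", "body": {
  "motion": "0.001 0.005 0 0.5; 0.001 0.005 0 0; 0.0005 0.003 0 0; 0 0 0 0"
}}

```text
time: 5.05
tool_pos: [610.2, 66.2, 158.7]
tcp_rot: [3.141, -0.0, 1.046]
contact_force: [0.7, 0.5, -0.8]
grip_width: 0.8
finger_force: 0.0
```

```bash
python3 - <<'E'
from h import *
b=bot.capture("top"); P=geom(b)
wheel(P,np.array([581.,-47]),182,205)
K=P[(P[:,2]>165)&(P[:,2]<188)&(np.hypot(P[:,0]-635,P[:,1]-48)<25)]; print("knob",K.mean(0) if len(K) else 0,len(K))
E
```

```text
hub [579.8 -48.2] spokes deg [  5.1  77.1 149.1 221.1 293.1] n 876h.py:28: RuntimeWarning: Mean of empty slice.
  F=far[np.hypot(*(far[:,:2]-c).T)<18]; print("  ball",np.round(F.mean(0)),F[:,2].max().round())
  ret = um.true_divide(
Traceback (most recent call last):
  File "h.py", line 28, in wheel
    F=far[np.hypot(*(far[:,:2]-c).T)<18]; print("  ball",np.round(F.mean(0)),F[:,2].max().round())
                                                                             ~~~~~~~~~~^^
ValueError: zero-size array to reduction operation maximum which has no identity
```

{"method": "apply_moves", "body": {
  "motion": "0.0005 0.003 0 0; 0.0005 0.003 0 0; 0 0 0 0"
}}

```text
time: 5.48
tool_pos: [611.5, 65.8, 158.6]
tcp_rot: [-3.132, 0.003, 1.047]
contact_force: [-16.7, 3.7, 8.9]
grip_width: 0.4
finger_force: 8.6
```

{"method": "apply_moves", "body": {
  "motion": "0 -0.008 0 0; -0.003 -0.02 0 0; 0 0 -0.04 0; 0 0 -0.04 0"
}}

```text
time: 5.98
tool_pos: [589.8, 75.7, 239.6]
tcp_rot: [3.141, 0.0, 1.046]
contact_force: [0.7, -0.5, 0.3]
grip_width: 0.7
finger_force: 0.0
```

```bash
python3 - <<'E'
from h import *
rows([(400,60,240,221)],[16])
E
```

```text
-0.0068 -0.0098 -0.0000 -10.1; -0.0050 -0.0108 -0.0000 -10.1; -0.0030 -0.0115 -0.0000 -10.1; -0.0010 -0.0119 -0.0000 -10.1; 0.0011 -0.0118 -0.0000 -10.1; 0.0032 -0.0115 -0.0000 -10.1; 0.0051 -0.0107 -0.0000 -10.1; 0.0069 -0.0097 -0.0000 -10.1; 0.0085 -0.0083 -0.0000 -10.1; 0.0098 -0.0067 -0.0000 -10.1; 0.0109 -0.0049 -0.0000 -10.1; 0.0115 -0.0029 -0.0000 -10.1; 0.0119 -0.0008 -0.0000 -10.1; 0.0118 0.0013 -0.0000 -10.1; 0.0114 0.0033 -0.0000 -10.1; 0.0107 0.0053 -0.0000 -10.1
```

{"method": "apply_moves", "body": {
  "motion": "-0.007 -0.01 0 -10.1; -0.005 -0.011 0 -10.1; -0.003 -0.0115 0 -10.1; -0.001 -0.012 0 -10.1; 0.001 -0.012 0 -10.1; 0.003 -0.0115 0 -10.1; 0.005 -0.011 0 -10.1; 0.007 -0.01 0 -10.1"
}}

```text
time: 6.98
tool_pos: [493.8, 66.6, 238.9]
tcp_rot: [3.141, 0.001, 2.462]
contact_force: [-0.2, 0.2, -0.6]
grip_width: 0.3
finger_force: 0.0
```

{"method": "apply_moves", "body": {
  "motion": "0.0085 -0.0083 0 -10.1; 0.01 -0.007 0 -10.1; 0.011 -0.005 0 -10.1; 0.0115 -0.003 0 -10.1; 0.012 -0.001 0 -10.1; 0.012 0.001 0 -10.1; 0.0114 0.0033 0 -10.1; 0.0107 0.0053 0 -10.1"
}}

```text
time: 7.98
tool_pos: [398.3, 57.4, 238.9]
tcp_rot: [-3.14, 0.001, -2.411]
contact_force: [1.1, 0.8, -0.1]
grip_width: 0.3
finger_force: 0.0
```

```bash
python3 - <<'E'
from h import *
b=bot.capture("top"); cv2.imwrite("pics/d.png",cv2.resize(b["img"][115:235,195:325],(650,600),interpolation=3)); P=geom(b)
K=P[(P[:,2]>165)&(P[:,2]<188)&(np.hypot(P[:,0]-635,P[:,1]-48)<25)]; print("knob",K.mean(0) if len(K) else 0,len(K))
H=P[(P[:,2]>144.5)&(P[:,2]<153)&(P[:,1]<-100)]; print("hinge",H.mean(0))
print(bot.get_obs()["joint_positions"].round(2),bot.get_obs()["tool_pos"].round(),bot.get_obs()["tcp_rot"].round(3))
wheel(P,np.array([581.,-47]),182,205)
E
```

```text
knob [631.78229304  49.76121802 178.19834174] 47
hinge [ 540.9533088  -122.71834497  146.25136694]
[-0.05  0.1   1.81 -0.    1.23 -2.36] [397.  57. 239.] [-3.141 -0.    -2.404]
hub [579.8 -48.1] spokes deg [  5.  77. 149. 221. 293.] n 941
  ball [ 610. -119.  192.] 198.0
  ball [657. -41. 192.] 198.0
  ball [597.  28. 192.] 197.0
  ball [513.  -8. 192.] 198.0
  ball [521. -99. 192.] 197.0
```

View pics/d.png

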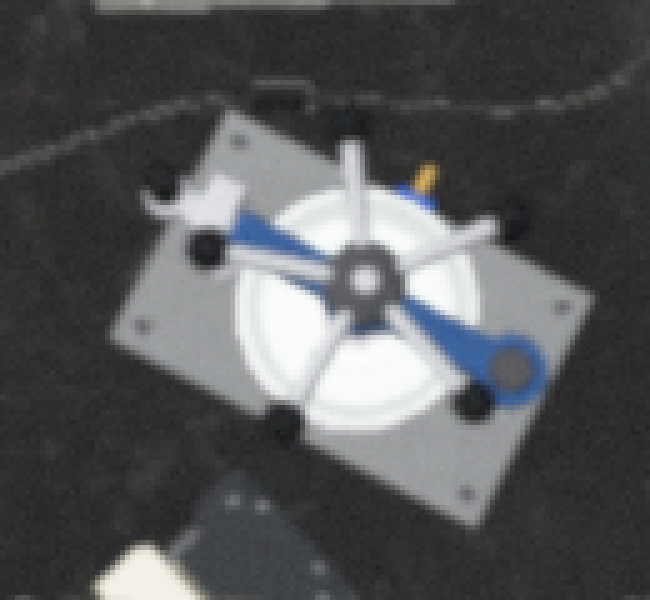

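```bash
python3 - <<'E'
from h import *
o=bot.get_obs(); import builtins
w=[(527,-53,239,185),(527,-53,158,185)]
_g=bot.get_obs
def g():
    o=dict(_g()); r=np.array(o["tcp_rot"]); r[2]%=2*np.pi; o["tcp_rot"]=r; return o
bot.get_obs=g
rows(w,[4,2])
E
```

```text
-0.0055 -0.0423 -0.0000 9.3; -0.0123 -0.0408 -0.0000 9.3; -0.0187 -0.0383 -0.0000 9.3; -0.0247 -0.0348 -0.0000 9.3
-0.0000 0.0000 0.0405 -0.0; -0.0000 0.0000 0.0405 -0.0
```

{"method": "apply_moves", "body": {
  "motion": "-0.0055 -0.0423 0 9.3; -0.0123 -0.0408 0 9.3; -0.0187 -0.0383 0 9.3; -0.0247 -0.0348 0 9.3; 0 0 0 0"
}}

```text
time: 8.65
tool_pos: [528.9, -56.5, 238.0]
tcp_rot: [-3.141, 0.001, -3.072]
contact_force: [-0.8, -0.4, 0.7]
grip_width: 0.6
finger_force: 0.0
```

{"method": "apply_moves", "body": {
  "motion": "0 0.003 0.02 0; 0 0 0.03 0; 0 0 0.03 0; -0.0002 0.0046 0 5; -0.0002 0.0046 0 5; -0.0002 0.0046 0 5; -0.0002 0.0046 0 5; 0 0 0 0"
}}

```text
time: 9.65
tool_pos: [527.7, -32.8, 158.4]
tcp_rot: [-3.141, -0.002, 2.869]
contact_force: [-3.0, -1.2, -1.7]
grip_width: 0.8
finger_force: 1.1
```

```bash
cat >> h.py <<'E'
HUB=np.array([579.8,-48.1])
def st():
    o=bot.get_obs(); d=np.array(o["tool_pos"])[:2]-HUB; F=np.array(o["contact_force"])
    tq=(d[0]*F[1]-d[1]*F[0])/1e3
    print("t",o["time"],"r %.1f phi %.1f yaw %.1f q6 %.2f z %.0f"%(np.hypot(*d),np.degrees(np.arctan2(d[1],d[0])),np.degrees(o["tcp_rot"][2]),o["joint_positions"][5],o["tool_pos"][2]),"torque %.3f F %s Mz %.3f -> push@62 %.2f"%(tq,F.round(1),o["moment"][2],tq/.062))
E
python3 - <<'E'
from h import *
st()
b=bot.capture("top"); P=geom(b)
try: wheel(P,HUB,176,199)
except Exception as e: print(e)
E
```

```text
t 9.65 r 54.3 phi 163.6 yaw 164.4 q6 -1.51 z 158 torque 0.108 F [-3.  -1.2 -1.7] Mz 0.063 -> push@62 1.74
hub [604.9 -52. ] spokes deg [ 66.4 138.4 210.4 282.4 354.4] n 113
zero-size array to reduction operation maximum which has no identityh.py:28: RuntimeWarning: Mean of empty slice.
  F=far[np.hypot(*(far[:,:2]-c).T)<18]; print("  ball",np.round(F.mean(0)),F[:,2].max().round())
  ret = um.true_divide(
```

{"method": "apply_moves", "body": {
  "motion": "-0.0005 0.0075 0 8; -0.0008 0.0094 0 10; -0.0008 0.0094 0 10; -0.0008 0.0094 0 10; -0.0008 0.0094 0 10; -0.0008 0.0094 0 10; -0.0008 0.0094 0 10; -0.0005 0.0075 0 8"
}}

```text
time: 10.7
tool_pos: [581.2, 7.1, 158.0]
tcp_rot: [-3.138, -0.001, 1.539]
contact_force: [-3.6, 1.4, -2.5]
grip_width: 0.5
finger_force: 1.7
```

```bash
python3 -c "
from h import *
st()"
```

```text
t 10.7 r 55.2 phi 88.6 yaw 88.2 q6 -0.09 z 158 torque 0.203 F [-3.6  1.4 -2.5] Mz 0.070 -> push@62 3.27
```

{"method": "apply_moves", "body": {
  "motion": "-0.0008 0.0092 0 10; -0.0008 0.0092 0 10; -0.0008 0.0092 0 10; -0.0006 0.0075 0 8; 0 0 0 0"
}}

```text
time: 11.32
tool_pos: [614.5, -5.6, 158.4]
tcp_rot: [-3.141, -0.0, 0.881]
contact_force: [-0.9, 2.3, -1.6]
grip_width: 0.3
finger_force: 0.8
```

```bash
python3 -c "
from h import *
st()"
```

```text
t 11.325 r 54.9 phi 50.8 yaw 50.5 q6 0.56 z 158 torque 0.118 F [-0.9  2.3 -1.6] Mz 0.009 -> push@62 1.90
```

{"method": "apply_moves", "body": {
  "motion": "-0.0008 0.0092 0 10; -0.0006 0.0075 0 8; -0.0002 0.0038 0 4; -0.0001 0.0028 0 3"
}}

```text
time: 11.82
tool_pos: [628.5, -23.5, 158.6]
tcp_rot: [-3.14, -0.001, 0.445]
contact_force: [0.0, 3.2, -2.5]
grip_width: 0.4
finger_force: 1.7
```

```bash
python3 -c "
from h import *
st()"
```

```text
t 11.825 r 54.6 phi 26.8 yaw 25.5 q6 0.97 z 159 torque 0.157 F [ 0.   3.2 -2.5] Mz 0.023 -> push@62 2.54
```

{"method": "apply_moves", "body": {
  "motion": "-0.0008 0.0092 0 10; -0.0006 0.0075 0 8; -0.0002 0.0038 0 4; -0.0001 0.0028 0 3"
}}

```text
time: 12.32
tool_pos: [633.9, -46.3, 158.8]
tcp_rot: [-3.14, -0.001, 0.008]
contact_force: [1.0, 4.0, -1.8]
grip_width: 0.7
finger_force: 1.7
```

{"method": "apply_moves", "body": {
  "motion": "-0.0008 0.0092 0 10; -0.0004 0.0056 0 6; -0.0002 0.0038 0 4; -0.0001 0.0028 0 3"
}}

```text
time: 12.82
tool_pos: [630.1, -67.1, 158.9]
tcp_rot: [-3.14, -0.002, -0.393]
contact_force: [2.7, 3.6, -4.1]
grip_width: 0.1
finger_force: 2.4
```

{"method": "apply_moves", "body": {
  "motion": "-0.0006 0.0075 0 8; -0.0002 0.0038 0 4; -0.0001 0.0028 0 3; -0.0001 0.0019 0 2"
}}

```text
time: 13.32
tool_pos: [622.4, -80.5, 158.8]
tcp_rot: [-3.138, -0.003, -0.689]
contact_force: [7.1, 4.0, -5.9]
grip_width: 0.7
finger_force: 3.7
```

```bash
python3 -c "
from h import *
st()"
```

```text
t 13.325 r 53.6 phi -37.2 yaw -39.5 q6 2.01 z 159 torque 0.400 F [ 7.1  4.  -5.9] Mz -0.002 -> push@62 6.46
```

{"method": "apply_moves", "body": {
  "motion": "0 0.001 0 1; 0 0.0005 0 0"
}}

```text
time: 13.58
tool_pos: [621.6, -81.5, 158.9]
tcp_rot: [-3.137, -0.003, -0.705]
contact_force: [7.0, 4.7, -4.9]
grip_width: 0.4
finger_force: 3.8
```

```bash
python3 -c "
from h import *
st()"
```

```text
t 13.575 r 53.5 phi -38.6 yaw -40.4 q6 2.02 z 159 torque 0.428 F [ 7.   4.7 -4.9] Mz -0.055 -> push@62 6.91
```

{"method": "apply_moves", "body": {
  "motion": "0 -0.003 0 0; 0 -0.003 0 0; 0 -0.002 0 0; 0 0 0 0"
}}

```text
time: 14.08
tool_pos: [625.1, -76.6, 158.8]
tcp_rot: [3.142, -0.0, -0.709]
contact_force: [0.5, -0.4, -0.4]
grip_width: 0.4
finger_force: 0.0
```

{"method": "apply_moves", "body": {
  "motion": "0 -0.003 0 0; 0 0 -0.02 0; 0 0 -0.04 0; 0 0 -0.04 0; -0.05 -0.03 -0.01 0; -0.05 -0.03 0 0; -0.05 -0.03 0 0; 0 0 0 0"
}}

```text
time: 15.08
tool_pos: [570.6, 95.4, 269.3]
tcp_rot: [-3.141, 0.0, -0.705]
contact_force: [0.4, -0.4, -0.2]
grip_width: 0.6
finger_force: 0.0
```

```bash
python3 - <<'E'
from h import *
st()
b=bot.capture("top"); cv2.imwrite("pics/e.png",cv2.resize(b["img"][115:235,195:325],(650,600),interpolation=3)); P=geom(b)
K=P[(P[:,2]>165)&(P[:,2]<188)&(np.hypot(P[:,0]-635,P[:,1]-48)<22)]; print("knob",K.mean(0) if len(K) else 0,len(K))
L=P[(P[:,2]>80)&(P[:,2]<90)]; print("lid",cv2.minEnclosingCircle(L[:,:2].astype(np.float32)))
try: wheel(P,HUB,170,192)
except Exception as e: print(e)
E
```

```text
t 15.075 r 143.7 phi 93.7 yaw -40.4 q6 2.31 z 269 torque -0.061 F [ 0.4 -0.4 -0.2] Mz -0.003 -> push@62 -0.98
knob [631.31025335  45.72332187 178.41243652] 23
lid ((579.1597900390625, -47.980934143066406), 63.82937240600586)
hub [579.8 -48. ] spokes deg [  6.1  78.1 150.1 222.1 294.1] n 921
  ball [657. -40. 180.] 186.0
  ball [595.  28. 180.] 187.0
  ball [512.  -9. 180.] 186.0
  ball [ 522. -100.  180.] 185.0
  ball [ 612. -119.  181.] 186.0
```

View pics/e.png

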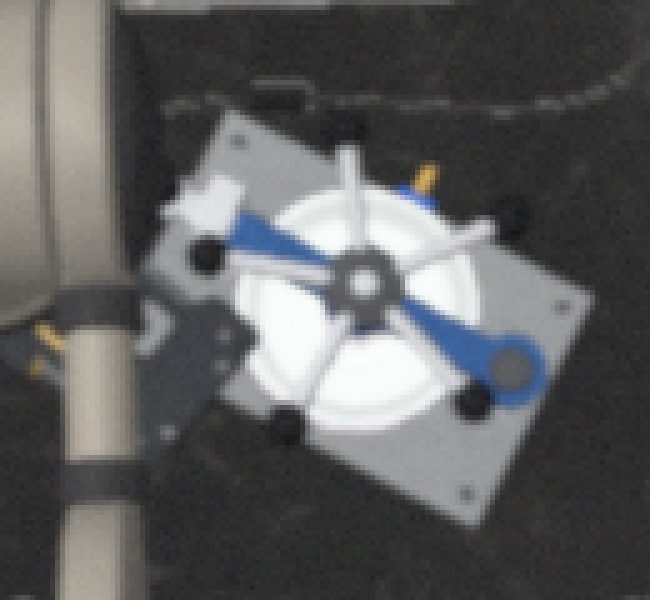

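```bash
python3 -c "
from h import *
print(bot.close_job())"
```

```text
the job is handed in; nothing more can be done
None
```

I swung the bridge into its catch, wound the wheel down to a push of about 6.9 N at 62 mm (hand-tight), let it go and handed the job in at about 15 s. The last picture shows the bridge closed and the lid centred, but no verdict came back and I had no direct reading of the lid's seal force.

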